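# Shut the tea caddy and hold it up for wiping

### The arm

A 6-joint arm with a two-finger parallel gripper is mounted at the origin on a cart in front of the work surface, level with it; the furniture and walls round the work are solid. World frame = base frame: x ahead of the robot, y to its left, z up, the work surface at z = 0. Lengths are in m, angles in rad, forces in N, time in s.
With the tool pointing down it reaches from about 0.35 to 0.975 m from the base axis. Payload 4.9 kg.
Tool frame: the origin (TCP) lies at the very end of the fingers, on their centre line; the grasp point (between the pads) lies 19 mm behind it; z points along the fingers, y is the line along which they close (so a half turn about z gives the same grasp; the last joint's range is limited). The gripper opens to 85 mm and grips with 20 to 120 N. Pads are 22 mm wide; open, the fingers measure 114 mm over their backs; the gripper's body (76 mm by 85 mm) begins 54 mm behind the grasp point. The pads swing forward as they close: fully open they stand 13 mm farther back than shut.
Start: joints at [-1.412, 0.053, 1.613, -0, 1.476, -0.119], TCP at [0.171, -0.601, 0.231] pointing down, gripper open.
Joint ranges: [-3.01, 3.01], [-1.01, 2.22], [0.06, 2.58], [-1.02, 4.17], [0.09, 2.62], [-3.14, 3.14]. Speed limits (rad/s): [2.57, 2.57, 3.14, 3.14, 3.14, 3.14].

### API

Orientations are given as a unit quaternion [w, x, y, z].
In Python, from plant import manip, vision, order gives the robot as it stands.
- The arm moves only by the tool play_rows, never from a script. Its argument "steps" is a list that holds one entry, the list of rows, each a list of 6 numbers: the shift along the tool's x, y, z in mm, then the turn, a rotation vector about the tool's x, y, z in degrees. A call has 1 to 12 rows; each row is the pose to reach, as a shift and turn from the pose commanded when the call began, along the tool's axes at that moment; what a row does not reach only later rows make up. A row lasts 1/12 s, in which the tool goes at most 41.7 mm and 7.16 degrees, less where a joint would pass 70% of its speed; a pose out of reach is approached as far as the arm can. A call with a gripper value outside its range is refused whole. "claw" is the gripper's target within -1 to 1 (fully open at 1, half-way at 0, shut at -1), set as the call begins (left out, the last holds). The fingers move at their own pace and stop on an object; the grip force is fixed at half the most. Time passes only in rows, so rows that repeat a pose let the fingers close. It gives the time, the measured TCP pose, the force, the opening and the grip force at its end, in the units of the state.
- manip.state(): the state, without advancing time (a new reading comes with each control period).
- vision.grab_frame(name): name is "side" or "top"; returns (picture, depth): 384x512x3 uint8, blue, green, red; 384x512 float32, m along the optical axis (not along the pixel's ray), 0 where there is no reading.
- vision.camera_info(name): a dict with "K" (3x3 intrinsics, pixels), "k1" (the pictures are not rectified: a ray, as slopes to the right and down, at radius r is drawn at 1 + k1 r^2 times it, then the intrinsics apply), "eye" and "orientation" of the camera in the world. Camera axes: x right, y down, z forward; pixel columns grow to the right and rows downward; lengths in m; the calibration is good to about 2 mm. A picture is of the moment at which its call begins. camera_info takes no time and is no camera call.
- order.job_done(): hands the job in; it is judged then, once.
The state is a dict: "time": time; "joint_pos": joint angles; "joint_vel": joint speeds; "joint_efforts": joint torques, N m; "tool_pos": TCP position; "tool_rot": TCP orientation; "contact_force": force on the tool from outside, world axes, zero at the start; "ft_torque": the same for the moment, N m; "gripper_width": opening from 0.0 (shut) to 1.0 (fully open); "grasp_force": force on a finger pad.
Only numpy, scipy, OpenCV 4.12 (cv2) and the standard library are available. Lean on these libraries where they do the work, as an engineer would, in place of code of your own. Each camera call takes 0.05 s, during which the arm holds its last target. There are 200 camera calls.

### The job

I want to wipe the worktop under the wooden tea caddy: swing its open dark flap fully shut, so that the tab drops behind the front rim, while the caddy still stands on the worktop. Then lift the caddy by its black handle about 10 cm clear of the worktop, without tipping it, and finish while still holding it there, level and steady with the flap shut. Leave the egg timer and the two spice jars where they are.

Things in the scene. Friction and masses are not known exactly. Their poses are not given: they have to be found in the camera images.
- caddy: Loose pale wooden tea caddy, a box 200 (x) x 150 (y) x 78 (z) mm, walls 4 mm, 0.5 to 0.8 kg in all, centre of mass within 10 mm of below the middle of the handle. Origin: centre of its underside. Its front, the end with the flap, faces its own -x; z up. A fixed deck, top at z = 78 mm, covers it from x = -33 to +98 mm; the flap covers the front compartment, which holds tea packets.
- caddy_handle: Black bar handle fixed to the caddy; origin and axes are those of caddy (the origin is NOT on the bar). Bar along y, centre at x = 0, y = 0, z = 122 mm; 14 mm thick in x, 16 mm tall (z 114 to 130), 120 mm long, flat-sided, edges rounded. Two posts at y = -55 and +55 mm leave 100 mm of clear bar and 36 mm of clear height under it.
- flap (a joint): Dark wooden flap's angle on its hinge, rad: 0 = fully shut (flush with the rim, stopped), grows as it opens up and back towards the handle, stop at 1.6. Stiff hinge: it stays where left and takes about 1 N at its edge; nothing latches it. Panel 140 wide, 4 thick, reaches 65 mm from the hinge; on its free edge a tab 70 wide, 14 mm deep, square to it, goes down just inside the front wall.
- flap_hinge (a point): Middle of the flap's hinge line, fixed to the caddy at x = -35, y = 0, z = 75.5 mm in its frame; the line runs along the caddy's y. At flap angle a the panel points from here along (-cos a, 0, sin a) in the caddy's frame; its upper (outer) face, 2 mm off the hinge plane, looks along (sin a, 0, cos a).
- flap_edge (a point): Middle of the free edge of the flap, on its upper (outer) face, 65 mm from the hinge line; moves with the flap.
- egg_timer: Bystander: red and white egg timer, 61 mm across, 60 mm tall, loose. Origin: centre of its underside.
- jar_a: Bystander: spice jar with a dark cap, 41 mm across, 105 mm tall, loose. Origin: centre of its underside.
- jar_b: Bystander: another spice jar with a dark cap, 41 mm across, 105 mm tall, loose. Origin: centre of its underside.

How it is judged:
By the outcome, as a careful person would: the job done as asked, in the order asked, and still so for the second after the job is handed in, while the arm keeps its last pose, push and grip.
It also fails if it takes over 48 s, if anything falls off the work surface, if the arm or the gripper's body presses on something with over 40 N, if the wrist force passes 120 N, or if a joint passes its speed limit or range.

## Working session

There is one attempt and no reset: what is moved stays moved. The work goes in short steps, Python scripts to look and compute and a tool call to move; the robot and the scene stay as the last step left them, time stands still between calls to the robot, and variables do not carry over. Pictures are saved under pics/ and viewed, at most 10 in all, crops included, and the job is handed in when it is done.

Besides the shell and the picture viewer there is one more tool, called after "Request:" as name(argument=value, ...) on one line, values as JSON. play_rows: Moves the arm, as the interface text tells. Its arguments: {"type":"object","properties":{"steps":{"type":"array"},"claw":{"type":"number"}},"required":["steps"]}

```bash
mkdir -p pics; cat > h.py <<'E'
import numpy as np, cv2
from scipy.spatial.transform import Rotation as R
from plant import manip, vision, order
def q2R(q): return R.from_quat([q[1],q[2],q[3],q[0]])
def px2w(name,uv,d):
    c=vision.camera_info(name);K=np.array(c["K"])
    uv=np.atleast_2d(np.float32(uv))
    n=cv2.undistortPoints(uv[:,None].astype(np.float64),K,np.array([c["k1"],0,0,0.]))[:,0]
    p=np.c_[n,np.ones(len(n))]*np.reshape(d,(-1,1))
    return q2R(c["orientation"]).apply(p)+np.array(c["eye"])
E
python3 - <<'E'
from h import *
for n in ("side","top"):
    p,d=vision.grab_frame(n); np.savez(f"{n}0.npz",p=p,d=d)
    cv2.imwrite(f"pics/{n}0.png",cv2.resize(p,(768,576))); print(vision.camera_info(n))
print(manip.state())
E
```

```text
{'K': array([[458.78970996,   0.        , 252.99702083],
       [  0.        , 458.78970996, 196.90033409],
       [  0.        ,   0.        ,   1.        ]]), 'k1': -0.017837025709960666, 'eye': array([ 0.33926824, -0.8033157 ,  0.6343134 ]), 'orientation': array([-0.47049696,  0.87500493, -0.0973471 ,  0.05935084])}
{'K': array([[369.33955685,   0.        , 253.35313125],
       [  0.        , 369.33955685, 187.81025325],
       [  0.        ,   0.        ,   1.        ]]), 'k1': 0.015106856628607444, 'eye': array([ 0.45287679, -0.00641794,  0.99478066]), 'orientation': array([ 0.03220548, -0.69819592,  0.71472954, -0.02543524])}
{'time': 0.1, 'joint_pos': array([-1.41198934e+00,  5.32910345e-02,  1.61415114e+00,  2.45850800e-06,
        1.47600390e+00, -1.18984342e-01]), 'joint_vel': array([-1.01271911e-03,  8.19619415e-05, -2.94543235e-03, -1.64792767e-03,
       -2.51405463e-03, -6.92452600e-05]), 'joint_efforts': array([ 9.27169240e-04, -3.94904888e+01, -3.71360850e+01, -3.11690496e-05,
        3.92705173e-03,  7.62669885e-06]), 'tool_pos': array([ 0.17131616, -0.60047778,  0.23018916]), 'tool_rot': array([-9.26552063e-04,  9.90369086e-01,  1.38449321e-01, -1.72274435e-05]), 'contact_force': array([-0.63803712, -0.10292798, -0.2855195 ]), 'ft_torque': array([-0.02027079,  0.00924981, -0.02094791]), 'grasp_force': 0.0, 'gripper_width': 1.0018736685680283}
```

View pics/side0.png

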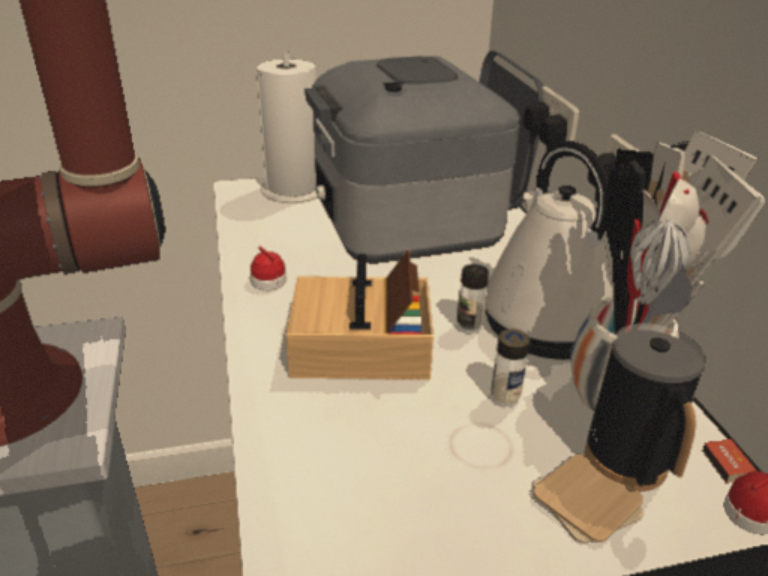

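View pics/top0.png

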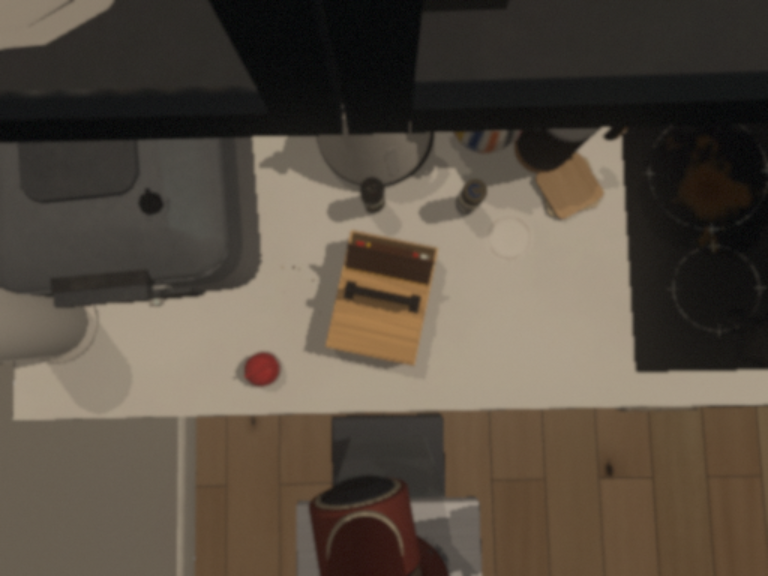

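The side view shows the caddy (box about x 288–433, y 277–378) with its handle at about (360,290) and the flap open near (405,290). The jars stand beyond the front and the timer sits at (267,270). In the top view the box corners are at about (350,232), (437,248), (415,364) and (326,347). The front faces away from the robot and the handle runs (347,290)–(417,304).

```bash
python3 - <<'E'
from h import *
t=np.load("top0.npz");s=np.load("side0.npz")
c=vision.camera_info("top");eye=np.array(c["eye"])
def atz(uv,z,n="top"):
    e=np.array(vision.camera_info(n)["eye"]);a=px2w(n,uv,[1.]*len(uv))-e
    return e+a*((z-e[2])/a[:,2])[:,None]
cr=np.array([[350,232],[437,248],[415,364],[326,347]])/1.5
w=atz(cr,.078);print("corners",w.round(4), w.mean(0))
h=np.array([[346,290],[418,304]])/1.5; print("handle@.13",atz(h,.13).round(4))
v,u=np.mgrid[0:384,0:512]
def cloud(n,f):
    P=px2w(n,np.c_[u.ravel(),v.ravel()],f['d'].ravel());return P.reshape(384,512,3)
T=cloud("top",t);S=cloud("side",s)
print("table z",np.median(T[240:260,100:140,2]), "deck",np.median(T[215:230,235:260,2]))
# rim-of-deck mask, fit rectangle
m=(T[...,2]>.068)&(T[...,2]<.09)&(v>150)&(v<250)&(u>210)&(u<300)
P=T[m][:,:2].astype(np.float32);print(cv2.minAreaRect(P))
# handle pts
m=(T[...,2]>.105)&(T[...,2]<.145)&(v>185)&(v<210)&(u>220)&(u<290)
P=T[m];print("handle",len(P),np.median(P,0),cv2.minAreaRect(P[:,:2].astype(np.float32)))
# flap: side points
np.savez("c0.npz",T=T,S=S)
for nm,bx in (("flapS",S[165:215,255:282]),("flapT",T[158:188,228:290])):
    q=bx.reshape(-1,3);q=q[(q[:,2]>.09)&(q[:,2]<.2)]
    print(nm,len(q),q[np.argsort(q[:,2])][::max(1,len(q)//12)].round(3).tolist())
for nm,uv in (("jarA",(372,188)),("jarB",(472,190)),("timer",(262,368)),("kettle",(375,170)),("hood",(300,100)),("hoodR",(600,100))):
    a=np.array(uv)/1.5; print(nm,T[int(a[1]),int(a[0])].round(3))
E
```

```text
corners [[ 0.6125  0.0498  0.078 ]
 [ 0.582  -0.0947  0.078 ]
 [ 0.3913 -0.0527  0.078 ]
 [ 0.4222  0.0929  0.078 ]] [ 0.50201266 -0.00117276  0.078     ]
handle@.13 [[ 0.5119  0.0546  0.13  ]
 [ 0.4874 -0.0574  0.13  ]]
table z -0.00030879759647328697 deck 0.07836871516620392
((0.504330575466156, -0.0008300840854644775), (0.14993788301944733, 0.20042374730110168), 76.80098724365234)
handle 308 [ 5.03992621e-01 -1.02039489e-04  1.29677595e-01] ((0.5040833950042725, -0.0010690689086914062), (0.11838386207818985, 0.014051052741706371), 76.72036743164062)
flapS 652 [[0.557, 0.044, 0.09], [0.539, -0.037, 0.095], [0.552, 0.008, 0.1], [0.549, -0.022, 0.104], [0.544, -0.051, 0.109], [0.543, -0.069, 0.113], [0.572, 0.042, 0.118], [0.56, -0.021, 0.122], [0.577, -0.027, 0.126], [0.569, 0.0, 0.128], [0.572, -0.036, 0.13], [0.557, -0.071, 0.132], [0.573, -0.003, 0.134]]
flapT 908 [[0.552, 0.019, 0.09], [0.534, -0.064, 0.094], [0.558, 0.023, 0.099], [0.557, -0.006, 0.103], [0.559, 0.011, 0.108], [0.572, 0.044, 0.113], [0.555, -0.025, 0.117], [0.562, -0.025, 0.121], [0.55, -0.077, 0.124], [0.568, -0.006, 0.126], [0.555, -0.07, 0.128], [0.567, -0.039, 0.13], [0.567, -0.034, 0.134]]
jarA [0.68  0.011 0.107]
jarB [ 0.674 -0.15   0.105]
timer [0.39  0.204 0.061]
kettle [0.716 0.006 0.085]
hood [0.59  0.042 0.674]
hoodR [ 0.593 -0.145  0.653]
```

```bash
cat >> h.py <<'E'
C=np.array([.504,-.001,0]);th=np.deg2rad(-13.28);f=np.array([np.cos(th),np.sin(th),0])
Rg=R.from_matrix(np.c_[np.cross(f,[0,0,-1]),f,[0,0,-1.]])  # tool y along f, z down
def go(fwd,z,base=None,lat=0):
    s=manip.state();p,r=base or (np.array(s["tool_pos"]),q2R(s["tool_rot"]))
    t=C+f*fwd+np.array([0,0,z])
    print("shift mm",(r.inv().apply(t-p)*1000).round(1),"rot",np.rad2deg((r.inv()*Rg).as_rotvec()).round(2))
E
python3 -c "
from h import *
go(.030,.2)"
```

```text
shift mm [ 510.5 -470.6   31.2] rot [ -0.09  -0.07 -60.8 ]
```

Request:
play_rows(steps=[[[510, -470, 31, 0, 0, -60.8], [510, -470, 31, 0, 0, -60.8], [510, -470, 31, 0, 0, -60.8], [510, -470, 31, 0, 0, -60.8], [510, -470, 31, 0, 0, -60.8], [510, -470, 31, 0, 0, -60.8], [510, -470, 31, 0, 0, -60.8], [510, -470, 31, 0, 0, -60.8], [510, -470, 31, 0, 0, -60.8], [510, -470, 31, 0, 0, -60.8], [510, -470, 31, 0, 0, -60.8], [510, -470, 31, 0, 0, -60.8]]], claw=-1)

```text
time: 1.1
tool_pos: [0.4322, -0.1727, 0.2087]
tool_rot: [0.0, 0.784, 0.621, 0.0]
contact_force: [1.4, -1.1, 0.1]
gripper_width: -0.003
grasp_force: 0.0
```

```bash
python3 -c "
from h import *
go(.030,.2);s=manip.state();print(s['tool_pos'],s['time'],s['gripper_width'])"
```

```text
shift mm [183.6  60.4   8.7] rot [ 0.01  0.   -0.01]
[ 0.43219455 -0.17269278  0.20867949] 1.1 -0.003083907896970476
```

Request:
play_rows(steps=[[[40, 13, 2, 0, 0, 0], [80, 26, 4, 0, 0, 0], [120, 39, 6, 0, 0, 0], [160, 52, 8, 0, 0, 0], [183, 60, 9, 0, 0, 0], [183, 60, 9, 0, 0, 0], [183, 60, 9, 0, 0, 0], [183, 60, 9, 0, 0, 0]]])

```text
time: 1.77
tool_pos: [0.5318, -0.0107, 0.1995]
tool_rot: [-0.0, 0.784, 0.621, -0.001]
contact_force: [0.2, -0.7, -0.6]
gripper_width: 0.005
grasp_force: 0.0
```

```bash
python3 - <<'E'
from h import *
go(.030,.12)
p,d=vision.grab_frame("side"); cv2.imwrite("pics/s1.png",cv2.resize(p[100:270,150:350],None,fx=3.5,fy=3.5,interpolation=3))
E
```

```text
shift mm [ 3.1  0.8 79.5] rot [-0.06  0.03  0.01]
```

View pics/s1.png

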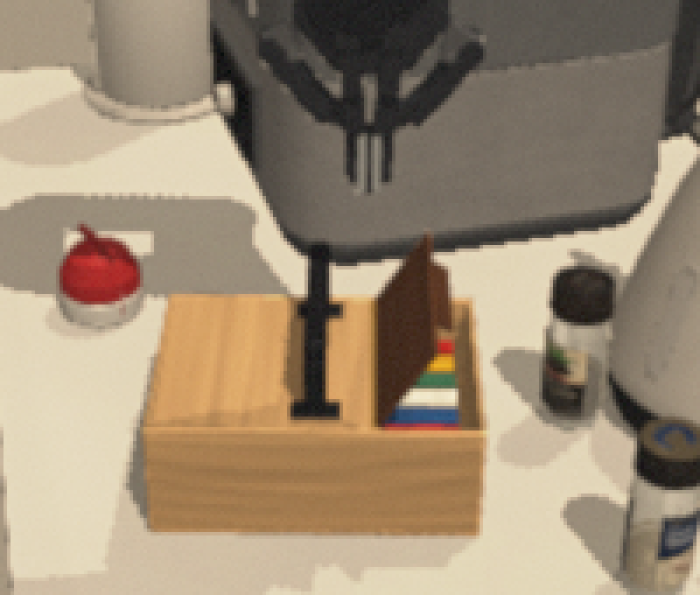

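The closed fingertips at crop (368,190) hang between the handle (320,300) and the flap (405,330), both clear. Next I descend and then sweep.

Request:
play_rows(steps=[[[0, 0, 25, 0, 0, 0], [0, 0, 50, 0, 0, 0], [0, 0, 70, 0, 0, 0], [0, 0, 77, 0, 0, 0], [0, 0, 77, 0, 0, 0]]])

```text
time: 2.23
tool_pos: [0.5302, -0.0113, 0.1206]
tool_rot: [-0.002, 0.785, 0.62, -0.002]
contact_force: [-0.6, -1.3, -0.2]
gripper_width: 0.002
grasp_force: 0.0
```

Request:
play_rows(steps=[[[0, 6, 0, 0, 0, 0], [0, 12, 2, 0, 0, 0], [0, 17, 4, 0, 0, 0], [0, 21, 7, 0, 0, 0], [0, 25, 10, 0, 0, 0], [0, 28, 13, 0, 0, 0], [0, 31, 17, 0, 0, 0], [0, 34, 21, 0, 0, 0], [0, 36, 25, 0, 0, 0], [0, 38, 30, 0, 0, 0]]])

```text
time: 3.07
tool_pos: [0.5695, -0.0192, 0.0926]
tool_rot: [0.0, 0.784, 0.621, 0.0]
contact_force: [0.9, -0.5, 0.9]
gripper_width: 0.001
grasp_force: 0.3
```

```bash
python3 -c "
from h import *
go(.0705,.0775);s=manip.state();print(s['tool_pos'],s['time'],s['contact_force'])"
```

```text
shift mm [ 2.7  2.5 15.1] rot [0.02 0.   0.  ]
[ 0.56954666 -0.01921572  0.09261959] 3.0667 [ 0.89555705 -0.51028551  0.87745058]
```

Request:
play_rows(steps=[[[0, 2, 5, 0, 0, 0], [0, 3, 10, 0, 0, 0], [0, 3, 13, 0, 0, 0], [0, 3, 15, 0, 0, 0], [0, 3, 16, 0, 0, 0], [0, 3, 16, 0, 0, 0]]])

```text
time: 3.57
tool_pos: [0.5719, -0.0198, 0.0775]
tool_rot: [-0.0, 0.784, 0.621, -0.0]
contact_force: [-1.4, -0.3, 4.6]
gripper_width: -0.003
grasp_force: 2.2
```

```bash
python3 - <<'E'
from h import *
s=manip.state();print(s['tool_pos'],s['time'],s['contact_force'])
p,d=vision.grab_frame("side"); cv2.imwrite("pics/s2.png",cv2.resize(p[140:260,180:310],None,fx=4.5,fy=4.5,interpolation=3))
E
```

```text
[ 0.57189708 -0.01983133  0.07746636] 3.5667 [-1.36092599 -0.33486739  4.55595326]
```

View pics/s2.png

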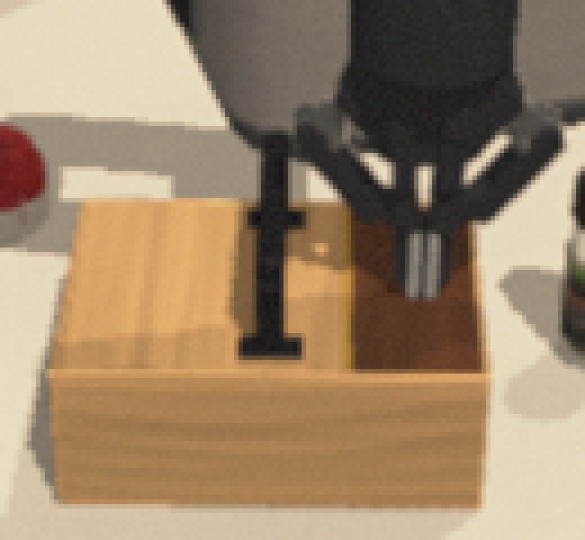

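The flap lies flush in the rim, with the dark panel at crop (360–485, 215–370) and the fingers pressing at (422,290). I'll press 1.5 mm more, then go up.

Request:
play_rows(steps=[[[0, 0, 1, 0, 0, 0], [0, 0, 1.5, 0, 0, 0], [0, 0, 1.5, 0, 0, 0]]])

```text
time: 3.87
tool_pos: [0.572, -0.0198, 0.0773]
tool_rot: [-0.0, 0.784, 0.621, -0.001]
contact_force: [-7.4, 0.8, 11.9]
gripper_width: -0.0
grasp_force: 5.9
```

Request:
play_rows(steps=[[[0, 0, -20, 0, 0, 0], [0, 0, -50, 0, 0, 0], [0, 0, -85, 0, 0, 0], [0, 0, -100, 0, 0, 0], [0, -25, -100, 0, 0, 0], [0, -50, -100, 0, 0, 0], [0, -70, -100, 0, 0, 0], [0, -70, -100, 0, 0, 0], [0, -70, -100, 0, 0, 0]]])

```text
time: 4.62
tool_pos: [0.5035, -0.0036, 0.1752]
tool_rot: [0.0, 0.784, 0.621, 0.0]
contact_force: [-0.3, -0.9, -0.7]
gripper_width: -0.002
grasp_force: 0.0
```

```bash
python3 - <<'E'
from h import *
s=manip.state();print(s['tool_pos'],s['time'],s['contact_force'])
go(0,.103)
p,d=vision.grab_frame("side"); cv2.imwrite("pics/s3.png",cv2.resize(p[140:260,180:310],None,fx=4.5,fy=4.5,interpolation=3))
v,u=np.mgrid[0:384,0:512]
for n in ("side","top"):
    if n=="top": p,d=vision.grab_frame("top")
    P=px2w(n,np.c_[u.ravel(),v.ravel()],d.ravel())
    L=(P-C)@np.c_[f,np.cross([0,0,1],f),[0,0,1]]
    m=(L[:,0]>.04)&(L[:,0]<.095)&(abs(L[:,1])<.06)&(L[:,2]<.12)&(L[:,2]>.02)
    q=L[m]; 
    for a,b in((.04,.055),(.055,.07),(.07,.083),(.083,.095)):
        k=(q[:,0]>a)&(q[:,0]<b); print(n,a,k.sum(),np.median(q[k,2]).round(4))
    h=(L[:,2]>.114)&(L[:,2]<.136)&(abs(L[:,0])<.03)&(abs(L[:,1])<.07)
    print("handle",h.sum(),np.median(L[h],0).round(4))
E
```

```text
[ 0.50351727 -0.00356764  0.17521436] 4.6167 [-0.30089113 -0.87749525 -0.6517786 ]
shift mm [ 2.6 -0.2 72.2] rot [ 0.04 -0.01  0.01]
side 0.04 221 0.0795
side 0.055 217 0.0795
side 0.07 193 0.0796
side 0.083 175 0.0794
handle 247 [-0.0004 -0.0166  0.1311]
top 0.04 0 nan
top 0.055 0 nan
top 0.07 0 nan
top 0.083 0 nan
handle 0 [nan nan nan]
  return _methods._mean(a, axis=axis, dtype=dtype,
  ret = ret.dtype.type(ret / rcount)
  ret = um.true_divide(
```

View pics/s3.png

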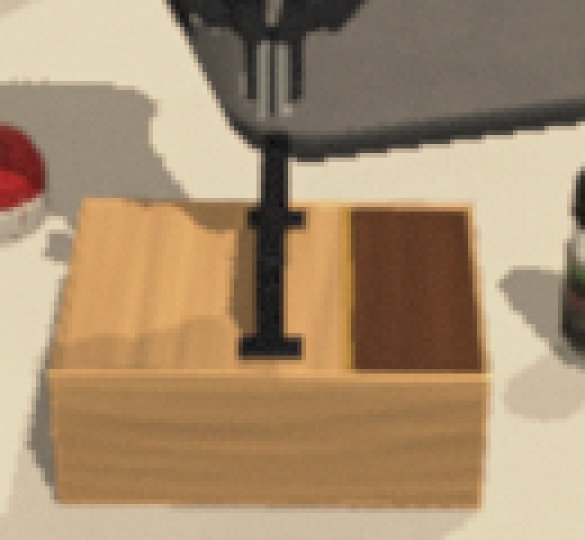

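The flap lies flat and shut (height is uniform at 0.0795 across it). The fingers sit just above the middle of the handle, tips at crop (278,110). I'll open and lower over the bar.

Request:
play_rows(steps=[[[2.6, 0, 0, 0, 0, 0], [2.6, 0, 0, 0, 0, 0], [2.6, 0, 0, 0, 0, 0], [2.6, 0, 0, 0, 0, 0], [2.6, 0, 0, 0, 0, 0], [2.6, 0, 0, 0, 0, 0], [2.6, 0, 0, 0, 0, 0], [2.6, 0, 0, 0, 0, 0], [2.6, 0, 0, 0, 0, 0]]], claw=1)

```text
time: 5.47
tool_pos: [0.5046, -0.0013, 0.1755]
tool_rot: [0.0, 0.784, 0.621, 0.0]
contact_force: [-0.8, 0.3, -0.4]
gripper_width: 0.999
grasp_force: 0.0
```

Request:
play_rows(steps=[[[0, 0, 20, 0, 0, 0], [0, 0, 40, 0, 0, 0], [0, 0, 55, 0, 0, 0], [0, 0, 66, 0, 0, 0], [0, 0, 72, 0, 0, 0], [0, 0, 72, 0, 0, 0], [0, 0, 72, 0, 0, 0]]])

```text
time: 6.05
tool_pos: [0.5049, -0.0013, 0.1038]
tool_rot: [0.0, 0.784, 0.621, 0.0]
contact_force: [0.0, -1.4, 0.2]
gripper_width: 0.999
grasp_force: 0.0
```

Request:
play_rows(steps=[[[0, 0, 0, 0, 0, 0], [0, 0, 0, 0, 0, 0], [0, 0, 0, 0, 0, 0], [0, 0, 0, 0, 0, 0], [0, 0, 0, 0, 0, 0], [0, 0, 0, 0, 0, 0], [0, 0, 0, 0, 0, 0], [0, 0, 0, 0, 0, 0], [0, 0, 0, 0, 0, 0], [0, 0, 0, 0, 0, 0], [0, 0, 0, 0, 0, 0], [0, 0, 0, 0, 0, 0]]], claw=-1)

```text
time: 7.05
tool_pos: [0.5047, -0.0012, 0.1039]
tool_rot: [-0.0, 0.784, 0.621, -0.0]
contact_force: [-2.8, -0.8, 5.6]
gripper_width: 0.152
grasp_force: 61.4
```

Request:
play_rows(steps=[[[0, 0, -2, 0, 0, 0], [0, 0, -5, 0, 0, 0], [0, 0, -9, 0, 0, 0], [0, 0, -14, 0, 0, 0], [0, 0, -19, 0, 0, 0], [0, 0, -23, 0, 0, 0], [0, 0, -25, 0, 0, 0], [0, 0, -25, 0, 0, 0], [0, 0, -25, 0, 0, 0], [0, 0, -25, 0, 0, 0]]])

```text
time: 7.88
tool_pos: [0.5044, -0.0012, 0.1283]
tool_rot: [-0.0, 0.784, 0.621, -0.0]
contact_force: [0.0, -0.1, -6.1]
gripper_width: 0.149
grasp_force: 59.8
```

```bash
cat > chk.py <<'E'
from h import *
import sys
s=manip.state();print(s['time'],s['tool_pos'],s['contact_force'],s['ft_torque'],s['gripper_width'],s['grasp_force'])
p,d=vision.grab_frame("side"); cv2.imwrite(f"pics/{sys.argv[1]}.png",cv2.resize(p[80:270,150:350],None,fx=3,fy=3,interpolation=3))
v,u=np.mgrid[0:384,0:512]
P=px2w("side",np.c_[u.ravel(),v.ravel()],d.ravel())
L=(P-C)@np.c_[f,np.cross([0,0,1],f),[0,0,1]]
dz=s['tool_pos'][2]-.1039
for nm,a,b in(("deck",-.09,-.025),("flap",.042,.092)):
    q=L[(L[:,0]>a)&(L[:,0]<b)&(abs(L[:,1])<.06)&(abs(L[:,2]-.079-dz)<.02)]
    for _ in range(3):
        c=np.linalg.lstsq(np.c_[q[:,:2],np.ones(len(q))],q[:,2],rcond=None)[0]
        e=q[:,2]-np.c_[q[:,:2],np.ones(len(q))]@c; q=q[abs(e)<.003]
    print(nm,len(q),"slopes deg fwd,lat",np.rad2deg(c[:2]).round(2),"z0-dz",(c[2]-dz).round(4))
E
python3 chk.py s4
```

```text
7.8833 [ 0.50441914 -0.00123675  0.12826462] [ 0.01638387 -0.06174427 -6.12576062] [0.02190709 0.03755297 0.00741613] 0.1485238215103492 59.78364408016205
deck 946 slopes deg fwd,lat [-0.18  0.03] z0-dz 0.08
flap 722 slopes deg fwd,lat [-0.07 -0.  ] z0-dz 0.0795
```

View pics/s4.png

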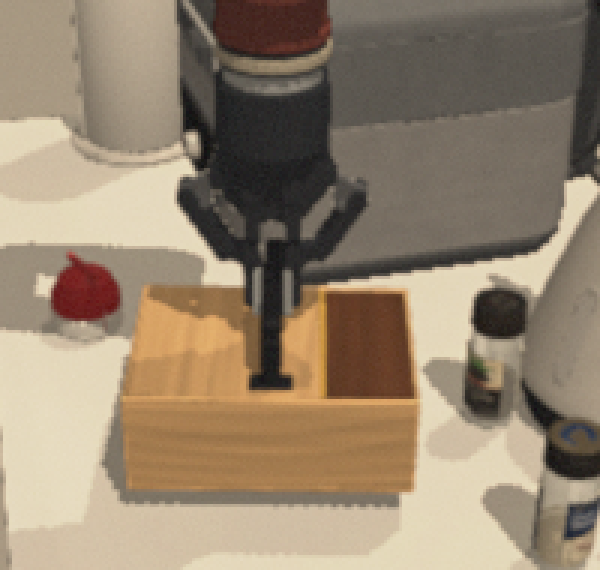

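The caddy is off the worktop (shadow below at crop y≈500), level, with the flap (370,345) shut and the fingers on the bar at (270,290). I'll lift the rest, 75 mm more.

Request:
play_rows(steps=[[[0, 0, -3, 0, 0, 0], [0, 0, -9, 0, 0, 0], [0, 0, -18, 0, 0, 0], [0, 0, -28, 0, 0, 0], [0, 0, -38, 0, 0, 0], [0, 0, -48, 0, 0, 0], [0, 0, -58, 0, 0, 0], [0, 0, -67, 0, 0, 0], [0, 0, -73, 0, 0, 0], [0, 0, -76, 0, 0, 0], [0, 0, -76, 0, 0, 0], [0, 0, -76, 0, 0, 0]]])

```text
time: 8.93
tool_pos: [0.5044, -0.0012, 0.2042]
tool_rot: [-0.0, 0.784, 0.621, -0.0]
contact_force: [-0.1, -1.4, -6.6]
gripper_width: 0.149
grasp_force: 59.8
```

Request:
play_rows(steps=[[[0, 0, 0, 0, 0, 0], [0, 0, 0, 0, 0, 0], [0, 0, 0, 0, 0, 0], [0, 0, 0, 0, 0, 0], [0, 0, 0, 0, 0, 0], [0, 0, 0, 0, 0, 0]]])

```text
time: 9.43
tool_pos: [0.5046, -0.0012, 0.2044]
tool_rot: [-0.0, 0.784, 0.621, -0.0]
contact_force: [-0.9, 0.6, -7.0]
gripper_width: 0.154
grasp_force: 59.8
```

```bash
python3 chk.py s5
```

```text
9.4333 [ 0.50456309 -0.00124827  0.20436489] [-0.8935565   0.61615355 -6.9639289 ] [ 0.04555623  0.09265203 -0.07470227] 0.15421731879294862 59.77894306182861
deck 921 slopes deg fwd,lat [0.01 0.04] z0-dz 0.0801
flap 710 slopes deg fwd,lat [-0.05  0.13] z0-dz 0.0795
```

View pics/s5.png

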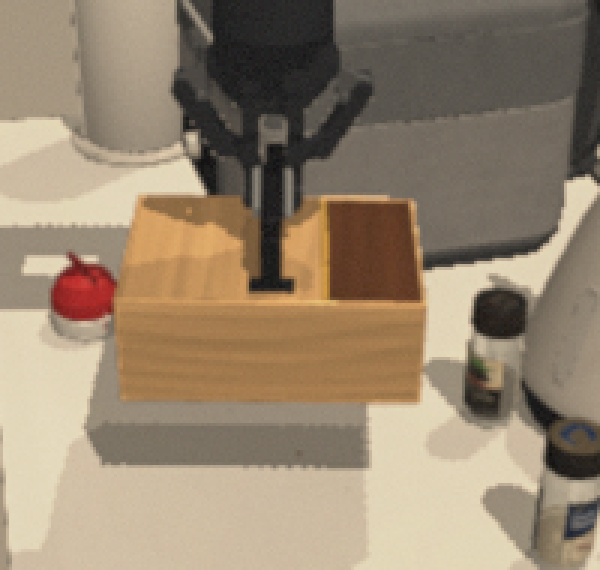

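The caddy is held about 10 cm up and level, with the flap (375,250) shut. The timer (85,295) and the jars (500,350) and (570,490) have not moved.

```bash
python3 -c "
from plant import order
print(order.job_done())"
```

```text
the job is handed in; nothing more can be done
None
```

The flap was swung fully shut with the caddy on the worktop; the caddy is now held level by its handle about 10 cm up, the egg timer and spice jars look unmoved, and the job is handed in.

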